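Click the speed selector to 4 and start the handpiece drive

TASK

Turn the speed selector of the grey drive unit to position 4, the fourth click clockwise from the red off mark, by pushing its lever sideways with a fingertip, gently and without gripping it. With the selector resting in that click, press the green start button right down with a fingertip and let it come up again. Do not start the unit at any other speed, and do not disturb the wax block, the loupe or the spool of solder in front of it.

Things in the scene. Friction and masses are not known exactly. Their poses are not given: they have to be found in the camera images.
- control_box: Grey drive unit for a bench handpiece, fixed to the board: flat case 120 (x) x 190 (y) x 60 mm high with a dark top panel. Origin at the centre of its underside, z up; its -x side faces the robot. In this frame the selector axis is at x 0, y +42 mm and the start button at x -15, y -60 mm, both on the panel.
- speed_selector (a joint): Selector angle in rad, 0 at off (lever along the case's +y), growing clockwise seen from above. Seven sprung detents, positions 0 to 6: 0, 0.524, 1.047, 1.571, 2.094 (position 4), 2.618, 3.142. Past half-way between two it snaps into the next by itself and stays there. To leave a click takes about 3 N at 30 mm from the axis. It starts in 0, 1 or 2.
- selector_axis (a point): Point on the selector's vertical axis, half-way up the lever, 22 mm above the panel. Black hub 24 mm across (10 to 34 mm above the panel) on a grey disc 42 mm across (0 to 10 mm). Printed round it, 44 to 54 mm from the axis: a red dot at off and six white ticks, positions 1 to 6, each 30 degrees further clockwise.
- lever_end (a point): Centre of the end face of the black lever, which points radially from the axis: 44 mm from the axis, at the same height. The lever is 12 mm wide, with upright sides from 10 to 34 mm above the panel and a white line along its top; it has no tail on the other side of the hub.
- start_button (a joint): Travel of the green start button in m: 0 up, 0.006 right down; a spring pushes it back up, about 5 N hold it right down.
- start_button_top (a point): Centre of the top face of the green start button, 28 mm across, 22 mm above the panel; it goes straight down when pressed. Its fixed black housing is 44 mm across and 12 mm high.
- wax_block_mid (a point): Centre of a loose blue wax block, 38 x 52 x 26 mm, on the board in front of the unit; leave alone.
- loupe_mid (a point): Centre of a small loose folded loupe, white plates and black body, 22 x 33 x 12 mm, on the board in front of the unit; leave alone.
- solder_spool_mid (a point): Centre of a loose white spool of solder, 46 mm across and 32 mm high, on the board in front of the unit; leave alone.

How it is judged:
On the way, in this order (a step that is already met when the one before it is completed fails the run):
1. the selector rests in position 4 (value of joint speed_selector between 1.974 and 2.214 rad and value of joint start_button below 0.002 m), for 0.2 s.
2. the start button is pressed right down with the selector in position 4 (value of joint speed_selector between 1.974 and 2.214 rad and value of joint start_button above 0.0045 m), for 0.04 s.
At the end, for the whole second after the job is handed in: The selector stands in its position 4 detent (within 0.12 rad of 2.094), the start button is up again (under 1.5 mm), and wax block, loupe and spool are within 20 mm of where they stood (value of joint speed_selector between 1.974 and 2.214 rad and value of joint start_button below 0.0015 m and distance of each of wax_block_mid, loupe_mid, solder_spool_mid from where it was at the start of the episode below 0.02 m); the robot touches nothing.
It fails at once if the start button is pressed (over 3 mm) with the selector not in position 4 (over 0.2 rad off) (value of joint start_button above 0.003 m and (value of joint speed_selector below 1.894 rad or value of joint speed_selector above 2.294 rad)).
It fails at once if the selector is gripped or forced (over 20 N) (contact force between the fingers and speed_selector above 20 N).
It fails at once if the blue wax block is shoved or lifted (over 20 mm) (distance of wax_block_mid from where it was at the start of the episode above 0.02 m).
It fails at once if the folded loupe is shoved or lifted (over 20 mm) (distance of loupe_mid from where it was at the start of the episode above 0.02 m).
It fails at once if the white spool of solder is shoved or lifted (over 20 mm) (distance of solder_spool_mid from where it was at the start of the episode above 0.02 m).
It also fails if it takes over 61 s, if anything falls off the work surface, if the arm or the gripper's body presses on something with over 40 N, if the wrist force passes 120 N, or if a joint passes its speed limit or range.

ROBOT

A 6-joint arm with a two-finger parallel gripper is mounted at the origin on a cart in front of the work surface, level with it; the furniture and walls round the work are solid. World frame = base frame: x ahead of the robot, y to its left, z up, the work surface at z = 0. Lengths are in m, angles in rad, forces in N, time in s.
With the tool pointing down it reaches from about 0.3 to 0.875 m from the base axis. Payload 4.2 kg.
Tool frame: the origin (TCP) lies on the centre line of the jaws, within the pads' length; the fingertips stand 25 mm ahead of it and the grasp point (between the pads) lies 6 mm ahead of it; z points along the fingers, y is the direction in which the jaws open and shut (so a half turn about z gives the same grasp; the last joint's range is limited). The gripper opens to 85 mm and grips with 20 to 120 N. Pads are 22 mm wide; open, the fingers measure 114 mm over their backs; the gripper's body (76 mm by 85 mm) begins 54 mm behind the grasp point. The pads swing forward as they close: fully open they stand 13 mm farther back than shut.
Start: joints at [-1.294, 0.32, 1.565, -0, 1.257, -0.02], TCP at [0.168, -0.55, 0.219] pointing down, gripper open.
Joint ranges: [-3.11, 3.11], [-0.84, 2.01], [0.21, 2.61], [-1.34, 4.49], [0.05, 2.63], [-2.56, 2.56]. Speed limits (rad/s): [2.57, 2.57, 3.14, 3.14, 3.14, 3.14].

INTERFACE

Orientations are given as a rotation vector (axis times angle).
In Python, from bench import env gives the robot as it stands. The module is installed in compiled form; this text tells all that it offers.
- The arm moves only by the shell command python3 -m crank 'ROWS' [FORCE]. ROWS is text: rows parted by semicolons, each of 7 numbers parted by spaces: the shift along the tool's x, y, z scaled (see below), then the turn, a rotation vector about the tool's x, y, z scaled (see below), then the opening, from 0 (shut) to 1 (fully open). In form: tx ty tz wx wy wz claw; .... A call has 1 to 12 rows; each row shifts and turns the pose as measured when the row begins, along the tool's axes as they then stand; what a row does not reach is not made up. The controller multiplies each number of a shift by 0.025 m and each number of a turn by 4 degrees. A row lasts 1/12 s, in which the tool goes at most 41.7 mm and 7.16 degrees, less where a joint would pass 70% of its speed; a pose out of reach is approached as far as the arm can. A call with a number of a shift or a turn outside -1 to 1 is refused whole. A call with a gripper value outside its range is refused whole. The fingers move at their own pace and stop on an object; FORCE is the grip in N (left out, the last holds). Time passes only in rows, so rows that do not move let the fingers close. It gives the time, the measured TCP pose, the force and the opening at its end, in the units of the state.
- env.get_state(): the state, without advancing time (a new reading comes with each control period).
- env.read_camera(name): name is "side" or "top"; returns the picture (400x640x3 uint8, red, green, blue); there is no depth.
- env.camera_info(name): a dict with "K" (3x3 intrinsics, pixels), "origin" and "attitude" of the camera in the world. Camera axes: x right, y down, z forward; pixel columns grow to the right and rows downward; lengths in m; the calibration is good to about 2 mm. A picture is of the moment at which its call begins. camera_info takes no time and is no camera call.
- env.job_done(): hands the job in, once; it reports no verdict.
The state is a dict: "time": time; "joint_positions": joint angles; "joint_vel": joint speeds; "joint_torque": joint torques, N m; "tool_pos": TCP position; "eef_rot": TCP orientation; "ft_force": force on the tool from outside, world axes, zero at the start; "torque": the same for the moment, N m; "finger_gap": finger opening in m.
Only numpy, scipy, OpenCV 4.12 (cv2) and the standard library are available. Lean on these libraries where they do the work, as an engineer would, in place of code of your own. Each camera call takes 0.05 s, during which the arm holds its last target. There are 200 camera calls.

## Working session

There is one attempt and no reset: what is moved stays moved. The work goes in short steps, Python scripts to look and compute and a shell command to move; the robot and the scene stay as the last step left them, time stands still between calls to the robot, and variables do not carry over. Pictures are saved under pics/ and viewed, about 8 in all and at most 12, crops included, and the job is handed in when it is done.

```bash
mkdir -p pics
python3 - <<'E'
from bench import env
import cv2,numpy as np
for n in("top","side"):
    cv2.imwrite(f"pics/{n}0.png",env.read_camera(n)[:,:,::-1])
    print(n,env.camera_info(n))
s=env.get_state();print(s)
E
```

```text
top {'K': array([[476.34201108,   0.        , 316.28032687],
       [  0.        , 476.34201108, 196.83412484],
       [  0.        ,   0.        ,   1.        ]]), 'origin': array([ 0.31681305, -0.26665113,  0.90666877]), 'attitude': array([-2.0208195 ,  2.17788493, -0.25036516])}
side {'K': array([[520.67613999,   0.        , 317.86153775],
       [  0.        , 520.67613999, 205.43984327],
       [  0.        ,   0.        ,   1.        ]]), 'origin': array([0.19983851, 0.3374436 , 0.55860103]), 'attitude': array([-0.64114589,  2.52489333, -1.32116069])}
{'time': 0.1, 'joint_positions': array([-1.29399212e+00,  3.20219345e-01,  1.56553605e+00, -8.94084358e-06,
        1.25741866e+00, -1.99759086e-02]), 'joint_vel': array([ 0.00169768, -0.00136869, -0.00247051, -0.00079748, -0.0002687 ,
       -0.00092224]), 'joint_torque': array([ 9.39099482e-05, -4.16408443e+01, -2.34703106e+01, -4.62981257e-05,
        4.87375321e-03, -2.87002464e-06]), 'tool_pos': array([ 0.16804472, -0.54943317,  0.21837946]), 'eef_rot': array([-3.10551703e+00, -4.64244711e-01,  3.31193987e-04]), 'ft_force': array([-0.15814891, -0.36139289,  0.27551837]), 'torque': array([0.07517472, 0.01222619, 0.01664406]), 'finger_gap': 0.08524517345686854}
```

View pics/top0.png

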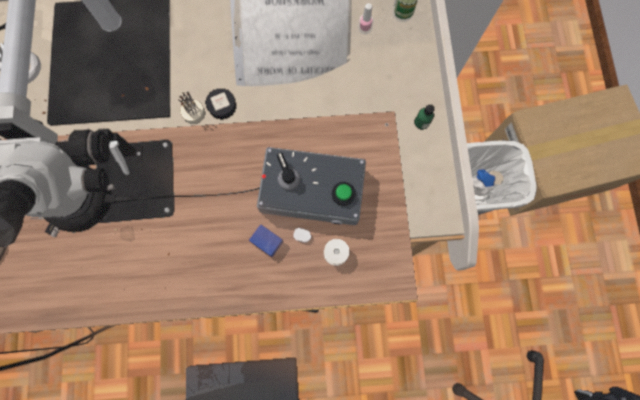

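View pics/side0.png

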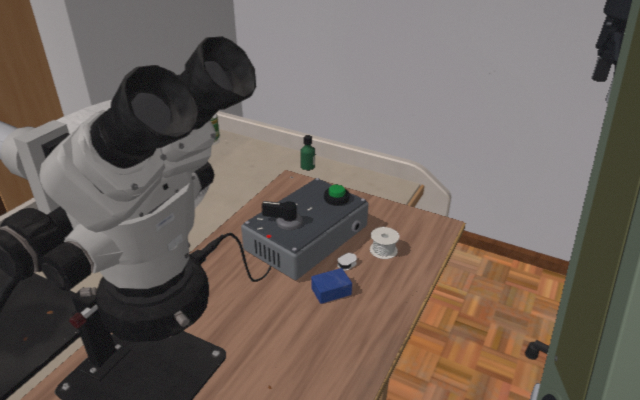

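The top view shows the red dot at (265,176), hub (289,177), lever tip (282,153) and button (344,192). The wax (266,240), loupe (302,235) and spool (337,251) are on the robot's side of the unit. The microscope stands to the left (+y).

```bash
cat > h.py <<'E'
from bench import env
import cv2,numpy as np
from scipy.spatial.transform import Rotation as R
def ray(n,uv,z):
    c=env.camera_info(n);d=R.from_rotvec(c["attitude"]).apply(np.linalg.inv(c["K"])@[uv[0],uv[1],1]);o=c["origin"]
    return (o+d*(z-o[2])/d[2])[:2]
def blobs(im,lo,hi,roi,k=3):
    h=cv2.cvtColor(im,cv2.COLOR_RGB2HSV);m=cv2.inRange(h,lo,hi)
    x0,y0,x1,y1=roi;q=np.zeros_like(m);q[y0:y1,x0:x1]=m[y0:y1,x0:x1]
    n,l,s,c=cv2.connectedComponentsWithStats(q)
    return [(c[i].round(1),s[i,4]) for i in sorted(range(1,n),key=lambda i:-s[i,4])[:k] if s[i,4]>2]
E
python3 - <<'E'
from h import *
im=env.read_camera("top")
g=blobs(im,(45,120,60),(80,255,255),(320,170,370,215),1);print("green",g,ray("top",g[0][0],.082))
r=blobs(im,(0,120,80),(8,255,255),(255,165,275,190),2);print("red",r)
for c,_ in r: print(ray("top",c,.06))
r=blobs(im,(0,0,140),(179,70,255),(262,150,325,190),9)
for c,a in r: print("white",c,a,ray("top",c,.06),ray("top",c,.094))
for p in [(267,150),(366,158),(360,220),(260,211)]: print("corner",ray("top",p,.06))
for n,p,z in [("wax",(266,240),.026),("loupe",(302,235),.012),("spool",(337,251),.032)]: print(n,ray("top",p,z))
im2=env.read_camera("side")
g=blobs(im2,(45,120,60),(80,255,255),(315,170,360,215),1);print("green side",g,ray("side",g[0][0],.08))
cv2.imwrite("pics/c1.png",cv2.resize(im[135:265,245:385,::-1],None,fx=5,fy=5,interpolation=2)[:600])
E
```

```text
green [(array([343.4, 191.7]), np.int32(210))] [ 0.51704598 -0.3273275 ]
red [(array([263.4, 176. ]), np.int32(11))]
[ 0.56323023 -0.18430868]
white [281.5 159.4] 22 [ 0.59274765 -0.21948506] [ 0.58166684 -0.22137913]
white [267.8 163.5] 12 [ 0.58670437 -0.19364082] [ 0.57586624 -0.19657273]
white [263.5 160. ] 11 [ 0.59410637 -0.18600509] [ 0.582971   -0.18924362]
white [305. 159.] 9 [ 0.59022747 -0.2631609 ] [ 0.57924786 -0.26330106]
white [315.2 182.4] 9 [ 0.54384268 -0.278767  ] [ 0.53472577 -0.27828046]
white [292.5 153.5] 8 [ 0.60271334 -0.24063088] [ 0.59123234 -0.24167579]
white [313.4 169.2] 8 [ 0.56932196 -0.2773103 ] [ 0.55918187 -0.27688226]
white [262. 170.] 7 [ 0.5749511  -0.18228629] [ 0.56458495 -0.18567416]
white [312.5 152. ] 6 [ 0.60283149 -0.27807533] [ 0.59134574 -0.27761656]
corner [ 0.61317341 -0.19349329]
corner [ 0.58361063 -0.37653753]
corner [ 0.46771013 -0.35422194]
corner [ 0.49781868 -0.17493315]
wax [ 0.44923536 -0.17978628]
loupe [ 0.45575692 -0.24690936]
spool [ 0.41826288 -0.30947795]
green side [(array([336.1, 190.8]), np.int32(173))] [ 0.51613622 -0.32178844]
```

View pics/c1.png

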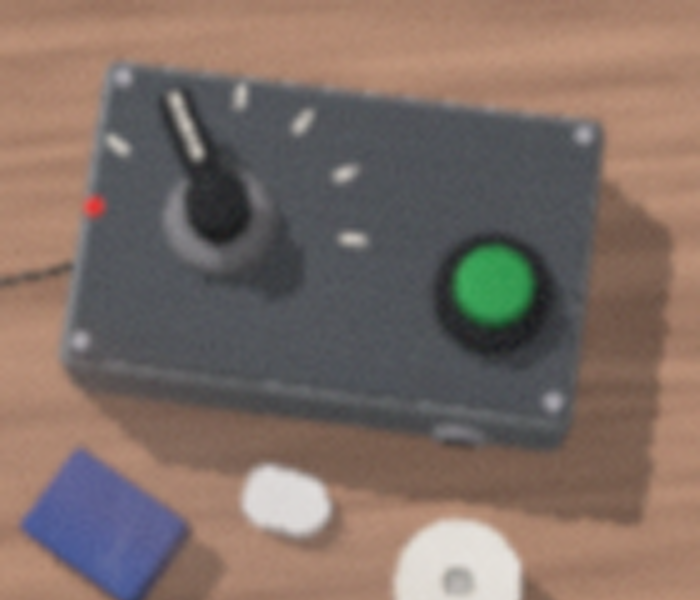

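Ticks 1, 3, 4, 5 and 6 are visible and the lever covers tick 2, so the selector stands in 2. Its axis is near (0.5535,-0.2316), with the case yawed about -10.5°. The tool's y already points along the clockwise push direction, so I close the fingers and travel high to a spot left of the lever.

```bash
cat > go.py <<'E'
from h import *
import sys
def rel(t,yaw=None):
    s=env.get_state();r=R.from_rotvec(s["eef_rot"]);d=r.inv().apply(np.array(t)-s["tool_pos"])
    x=r.as_matrix()
    print("t",round(s["time"],2),"pos",s["tool_pos"].round(4),"tool x yaw",np.degrees(np.arctan2(x[1,0],x[0,0])).round(1),"zaxis",x[:,2].round(3),"F",s["ft_force"].round(1),"gap",round(s["finger_gap"],4))
    print("rows needed x y z:",(d/.025).round(2))
if __name__=="__main__": rel([float(v) for v in sys.argv[1:4]])
E
python3 -m crank '0.5 -0.2 -0.2 0 0 0 0;1 -0.46 0 0 0 0 0;1 -0.46 0 0 0 0 0;1 -0.46 0 0 0 0 0;1 -0.46 0 0 0 0 0;1 -0.46 0 0 0 0 0;1 -0.46 0 0 0 0 0;1 -0.46 0 0 0 0 0;1 -0.46 0 0 0 0 0;1 -0.46 0 0 0 0 0' 20
python3 go.py .575 -.190 .2
```

```text
time: 1.03
tool_pos: [0.3728, -0.3662, 0.2258]
eef_rot: [-3.107, -0.45, -0.004]
ft_force: [0.4, -0.6, -0.4]
finger_gap: -0.0001
t 1.03 pos [ 0.3728 -0.3662  0.2258] tool x yaw 16.5 zaxis [ 0.002  0.003 -1.   ] F [ 0.4 -0.6 -0.4] gap -0.0001
rows needed x y z: [ 9.75 -4.46  1.07]
```

```bash
python3 -m crank '1 -0.46 0 0 0 0 0;1 -0.46 0 0 0 0 0;1 -0.46 0 0 0 0 0;1 -0.46 0 0 0 0 0;1 -0.46 0 0 0 0 0;1 -0.46 0 0 0 0 0;1 -0.46 0.3 0 0 0 0;1 -0.46 0.3 0 0 0 0;1 -0.46 0.3 0 0 0 0;0.7 -0.3 0.2 0 0 0 0;0 0 0 0 0 -0.7 0;0 0 0 0 0 0 0'
python3 go.py .575 -.190 .1
```

```text
time: 2.03
tool_pos: [0.5886, -0.1622, 0.2033]
eef_rot: [-3.087, -0.545, -0.015]
ft_force: [0.1, -0.0, -0.4]
finger_gap: 0.0003
t 2.03 pos [ 0.5886 -0.1622  0.2033] tool x yaw 20.0 zaxis [ 0.008  0.008 -1.   ] F [ 0.1 -0.  -0.4] gap 0.0003
rows needed x y z: [-0.93  0.88  4.12]
```

```bash
python3 -m crank '-0.45 0.4 0 0 0 0 0;-0.45 0.3 0 0 0 0 0;0 0 0 0 0 0 0;0 0 0.6 0 0 0 0;0 0 0.8 0 0 0 0;0 0 0.8 0 0 0 0;0 0 0.6 0 0 0 0;0 0 0.3 0 0 0 0;0 0 0 0 0 0 0;0 0 0 0 0 0 0'
python3 go.py .575 -.190 .101
python3 - <<'E'
from h import *
a=env.read_camera("top")[120:260,230:390,::-1];b=env.read_camera("side")[110:320,200:440,::-1]
cv2.imwrite("pics/c2.png",np.hstack([cv2.resize(a,(400,350),interpolation=2),cv2.resize(b,(400,350),interpolation=2)]))
E
```

```text
time: 2.87
tool_pos: [0.5693, -0.1926, 0.1281]
eef_rot: [-3.095, -0.519, -0.025]
ft_force: [-0.1, 0.2, 0.5]
finger_gap: 0.0001
t 2.87 pos [ 0.5693 -0.1926  0.1281] tool x yaw 19.0 zaxis [ 0.015  0.006 -1.   ] F [-0.1  0.2  0.5] gap 0.0001
rows needed x y z: [ 0.23 -0.02  1.09]
```

View pics/c2.png

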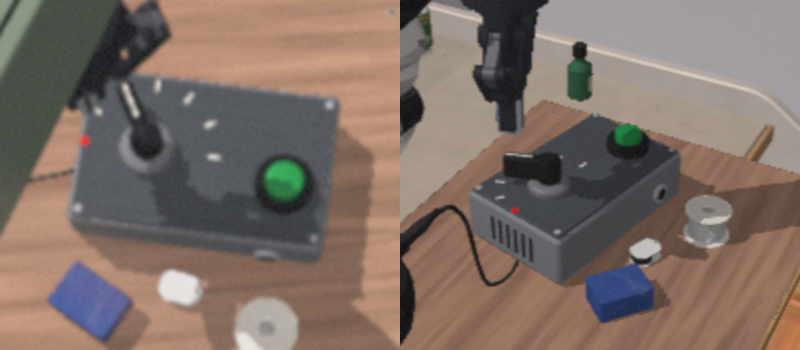

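The tool is near the lever but appears possibly too far in +x in the side view. I'll check this by projecting the points.

Run:
```python
from h import *
for n in("top","side"):
    c=env.camera_info(n)
    P=np.array([[.569,-.193,.103],[.569,-.193,.12],[.595,-.217,.082],[.5535,-.2316,.094],[.517,-.3273,.082]])
    q=R.from_rotvec(c["attitude"]).inv().apply(P-c["origin"])@c["K"].T
    print(n,(q[:,:2]/q[:,2:]).round(1).tolist())
```

```text
top [[265.4, 165.8], [264.4, 163.0], [279.2, 154.6], [288.2, 174.1], [343.4, 191.7]]
side [[267.0, 209.7], [266.5, 200.4], [262.1, 208.3], [289.1, 204.7], [337.1, 188.1]]
```

Run:
```python
from h import *
a=env.read_camera("top")[135:200,245:325,::-1];b=env.read_camera("side")[130:250,230:330,::-1]
print(env.get_state()["tool_pos"])
cv2.imwrite("pics/c3.png",np.hstack([cv2.resize(a,(400,325),interpolation=2),cv2.resize(b,(271,325),interpolation=2)]))
```

```text
[ 0.57027292 -0.19232949  0.12892859]
```

View pics/c3.png

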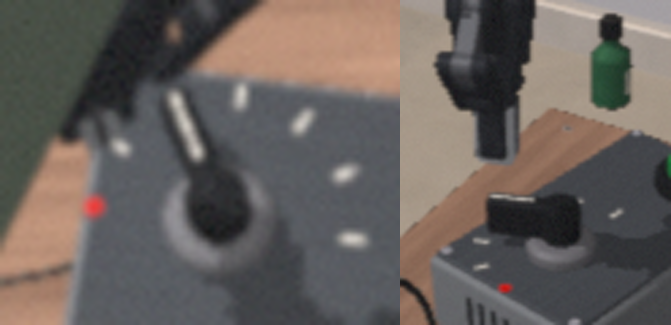

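```bash
python3 -m crank '0 0 0.4 0 0 0 0;0.1 0 0.4 0 0 0 0;0.1 0 0.2 0 0 0 0;0 0 0 0 0 0 0;0 0 0 0 0 0 0'
python3 go.py .575 -.190 .101
python3 - <<'E'
from h import *
a=env.read_camera("top")[135:200,245:325,::-1];b=env.read_camera("side")[130:250,230:330,::-1]
cv2.imwrite("pics/c4.png",np.hstack([cv2.resize(a,(400,325),interpolation=2),cv2.resize(b,(271,325),interpolation=2)]))
A=[env.camera_info(n) for n in("top","side")]
D=[R.from_rotvec(c["attitude"]).apply(np.linalg.inv(c["K"])@[*uv,1]) for c,uv in zip(A,[(264.5,161),(265,188)])]
o=[c["origin"] for c in A];t=np.linalg.lstsq(np.c_[D[0],-D[1]],o[1]-o[0],rcond=None)[0]
print(o[0]+t[0]*D[0],o[1]+t[1]*D[1])
E
```

```text
time: 3.48
tool_pos: [0.5771, -0.1903, 0.103]
eef_rot: [-3.097, -0.522, -0.032]
ft_force: [0.5, 0.4, 0.3]
finger_gap: 0.0
t 3.48 pos [ 0.5771 -0.1903  0.103 ] tool x yaw 19.1 zaxis [ 0.02   0.004 -1.   ] F [0.5 0.4 0.3] gap 0.0
rows needed x y z: [-0.08 -0.04  0.08]
[ 0.56608523 -0.19519961  0.13979018] [ 0.5705314  -0.19336485  0.14140635]
```

View pics/c4.png

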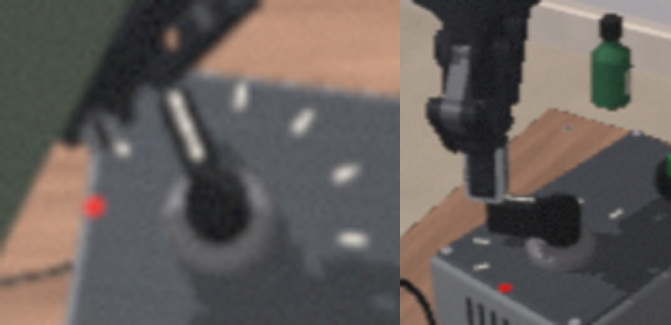

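By triangulation the fingertip looks higher than the nominal 25 mm ahead of the TCP would put it. I'll settle this by touch, descending slowly onto the bare panel beside the lever.

```bash
python3 -m crank '0 0 0.2 0 0 0 0;0 0 0.2 0 0 0 0;0 0 0 0 0 0 0'; python3 -m crank '0 0 0.2 0 0 0 0;0 0 0 0 0 0 0';python3 -m crank '0 0 0.15 0 0 0 0;0 0 0 0 0 0 0'
```

```text
time: 3.83
tool_pos: [0.5778, -0.1905, 0.0931]
eef_rot: [3.098, 0.522, 0.035]
ft_force: [0.1, 0.5, -0.7]
finger_gap: 0.0002
time: 4.0
tool_pos: [0.5777, -0.1905, 0.0875]
eef_rot: [-3.098, -0.522, -0.034]
ft_force: [-0.2, -0.6, -0.2]
finger_gap: -0.0001
time: 4.17
tool_pos: [0.5777, -0.1905, 0.0832]
eef_rot: [-3.098, -0.522, -0.034]
ft_force: [0.3, 0.0, -0.4]
finger_gap: 0.0004
```

```bash
for i in 1; do python3 -m crank '0 0 0.2 0 0 0 0;0 0 0 0 0 0 0'; python3 -m crank '0 0 0.2 0 0 0 0;0 0 0 0 0 0 0';python3 -m crank '0 0 0.15 0 0 0 0;0 0 0 0 0 0 0'; done | grep -E "pos|force"
python3 - <<'E'
from h import *
a=env.read_camera("top")[135:200,245:325,::-1];b=env.read_camera("side")[130:250,230:330,::-1]
cv2.imwrite("pics/c5.png",np.hstack([cv2.resize(a,(400,325),interpolation=2),cv2.resize(b,(271,325),interpolation=2)]))
E
```

```text
tool_pos: [0.5779, -0.1905, 0.0778]
ft_force: [0.4, -0.9, -0.9]
tool_pos: [0.5781, -0.1905, 0.0723]
ft_force: [0.3, 0.3, -0.1]
tool_pos: [0.5782, -0.1905, 0.068]
ft_force: [-0.3, -0.1, -0.6]
```

View pics/c5.png

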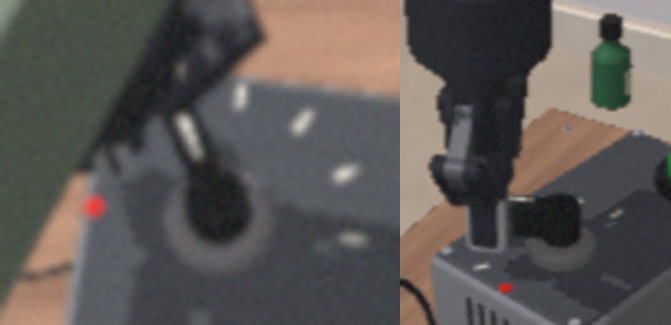

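The finger now stands in front of the lever in the side view, tip at pixel (262,222), i.e. z about 0.075. That is a good pushing height, and the force reading is zero. So the real tip is about 7 mm above the reported TCP z, and I'll work from that. Next I push along tool y, gently.

```bash
python3 go.py .575 -.19 .069; (python3 -m crank '0 0.2 0 0 0 0 0;0 0.2 0 0 0 0 0'; python3 -m crank '0 0.1 0 0 0 0 0;0 0 0 0 0 0 0';python3 -m crank '0 0.1 0 0 0 0 0;0 0 0 0 0 0 0') | grep -E "pos|force"
```

```text
t 4.77 pos [ 0.5787 -0.1907  0.0688] tool x yaw 19.1 zaxis [ 0.023  0.003 -1.   ] F [-0.   0.2  0.9] gap 0.0002
rows needed x y z: [-0.13 -0.07 -0.01]
tool_pos: [0.582, -0.1999, 0.0691]
ft_force: [-0.6, 3.7, -0.4]
tool_pos: [0.5824, -0.2002, 0.069]
ft_force: [-1.3, 2.7, 1.6]
tool_pos: [0.5825, -0.2003, 0.0691]
ft_force: [0.4, 3.4, 1.6]
```

Contact came where predicted, at about 3 N. I continue round the arc, turning the tool with the lever.

```bash
(python3 -m crank '0.03 0.2 0 0 0 0.8 0;0.03 0.2 0 0 0 0.8 0'; python3 -m crank '0.03 0.2 0 0 0 0.8 0;0.03 0.2 0 0 0 0.8 0') | grep -E "pos|force"; python3 go.py .5535 -.2316 .069
```

```text
tool_pos: [0.5862, -0.2059, 0.0692]
ft_force: [-0.4, 4.4, 2.0]
tool_pos: [0.5898, -0.2152, 0.0693]
ft_force: [-0.2, 2.4, -0.1]
t 5.6 pos [ 0.5898 -0.2152  0.0693] tool x yaw 5.5 zaxis [ 0.016  0.024 -1.   ] F [-0.2  2.4 -0.1] gap -0.0001
rows needed x y z: [-1.51  0.51 -0.03]
```

```bash
(python3 -m crank '0.04 0.08 0 0 0 1 0;0.04 0.08 0 0 0 1 0;0.04 0.1 0 0 0 1 0'; python3 -m crank '0.05 0.12 0 0 0 1 0;0.05 0.12 0 0 0 1 0') | grep -E "pos|force"; python3 go.py .5949 -.2340 .069
```

```text
tool_pos: [0.5925, -0.2183, 0.069]
ft_force: [0.6, 8.8, 3.2]
tool_pos: [0.5941, -0.2205, 0.0692]
ft_force: [0.4, 6.8, 2.2]
t 6.02 pos [ 0.5941 -0.2205  0.0692] tool x yaw -15.8 zaxis [ 0.012  0.042 -0.999] F [0.4 6.8 2.2] gap 0.0001
rows needed x y z: [ 0.18  0.51 -0.02]
```

```bash
(python3 -m crank '0.04 0.2 0 0 0 0.8 0;0.04 0.2 0 0 0 0.8 0') | grep -E "pos|force"; python3 go.py .5949 -.2340 .069
```

```text
tool_pos: [0.5939, -0.2282, 0.0693]
ft_force: [0.7, 2.0, 0.3]
t 6.18 pos [ 0.5939 -0.2282  0.0693] tool x yaw -22.6 zaxis [ 0.013  0.047 -0.999] F [0.7 2.  0.3] gap -0.0002
rows needed x y z: [0.13 0.2  0.  ]
```

```bash
(python3 -m crank '0.04 0.2 0 0 0 0.6 0;0.02 0.05 0 0 0 0.4 0;0 0 0 0 0 0 0') | grep -E "pos|force"; python3 go.py .5949 -.2340 .069
```

```text
tool_pos: [0.5937, -0.2364, 0.0694]
ft_force: [0.6, 1.7, -0.5]
t 6.43 pos [ 0.5937 -0.2364  0.0694] tool x yaw -26.9 zaxis [ 0.015  0.046 -0.999] F [ 0.6  1.7 -0.5] gap -0.0
rows needed x y z: [-0.   -0.1   0.02]
```

By geometry the lever should be past the 3/4 midpoint and in click 4. I'll back away, rise and look.

```bash
python3 -m crank '0 -0.4 0 0 0 0 0;0 -0.4 0 0 0 0 0;0 0 -0.6 0 0 0 0;0 0 -1 0 0 0 0;0 0 -1 0 0 0 0;0 0 -1 0 0 0 0;0 -1 0 0 0 0 0;0 -1 0 0 0 0 0;0 -1 0 0 0 0 0;0 -0.5 0 0 0 0 0;0 0 0 0 0 0 0' | grep -E "pos|force"
python3 go.py .5160 -.3255 .16
python3 - <<'E'
from h import *
im=env.read_camera("top");a=im[135:225,255:375,::-1]
for c,n in blobs(im,(0,0,140),(179,70,255),(262,150,325,195),9): print("white",c,n,ray("top",c,.06).round(4),ray("top",c,.094).round(4))
b=env.read_camera("side")[130:250,230:370,::-1]
cv2.imwrite("pics/c6.png",np.hstack([cv2.resize(a,(400,300),interpolation=2),cv2.resize(b,(350,300),interpolation=2)]))
E
```

```text
tool_pos: [0.647, -0.1364, 0.1701]
ft_force: [0.1, -0.4, -0.2]
t 7.35 pos [ 0.647  -0.1364  0.1701] tool x yaw -26.4 zaxis [ 0.019  0.042 -0.999] F [ 0.1 -0.4 -0.2] gap 0.0004
rows needed x y z: [-1.33  9.11 -0.01]
white [264.5 158.8] 42 [ 0.5963 -0.188 ] [ 0.5851 -0.1911]
white [298.4 160.7] 23 [ 0.5878 -0.2507] [ 0.577  -0.2513]
white [268.  163.5] 14 [ 0.5867 -0.194 ] [ 0.5758 -0.1969]
white [279.1 155.7] 11 [ 0.6003 -0.2154] [ 0.5889 -0.2175]
white [315.  182.5] 10 [ 0.5437 -0.2784] [ 0.5346 -0.2779]
white [292.5 153.5] 8 [ 0.6027 -0.2406] [ 0.5912 -0.2417]
white [314. 169.] 7 [ 0.5696 -0.2784] [ 0.5595 -0.278 ]
white [295.5 150. ] 6 [ 0.6092 -0.2467] [ 0.5974 -0.2475]
white [319.5 153. ] 6 [ 0.5999 -0.291 ] [ 0.5885 -0.29  ]
```

View pics/c6.png

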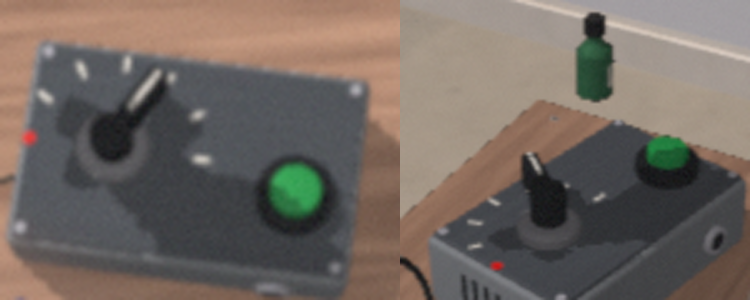

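The lever's white line at (298,161) gives -40.0°, against -40.5° for position 4, and it points at tick 4, so the selector is in click 4. The button is centred near (0.5175,-0.3265). I'll level the tool and travel above it.

```bash
python3 -m crank '0 0.3 0 -0.66 0 0 0;-0.15 1 0 0 0 0 0;-0.15 1 0 0 0 0 0;-0.15 1 0 0 0 0 0;-0.15 1 0 0 0 0 0;-0.15 1 0 0 0 0 0;-0.15 1 0 0 0 0 0;-0.15 0.8 0 0 0 0 0;-0.15 0.4 0 0 0 0 0;0 0 0 0 0 0 0;0 0 0 0 0 0 0' | grep -E "pos|force"
python3 go.py .5175 -.3265 .1
```

```text
tool_pos: [0.5205, -0.3093, 0.1657]
ft_force: [-0.3, 0.2, 0.0]
t 8.37 pos [ 0.5205 -0.3093  0.1657] tool x yaw -26.9 zaxis [-0.016 -0.005 -1.   ] F [-0.3  0.2  0. ] gap 0.0
rows needed x y z: [0.23 0.64 2.63]
```

```bash
python3 -m crank '0.15 0.5 0 0 0 0 0;0.1 0.2 0.3 0 0 0 0;0 0 0.7 0 0 0 0;0 0 0.7 0 0 0 0;0 0 0.4 0 0 0 0;0 0 0 0 0 0 0;0 0 0 0 0 0 0' | grep -E "pos|force"
python3 go.py .5175 -.3265 .085
python3 - <<'E'
from h import *
a=env.read_camera("top")[135:225,255:375,::-1];b=env.read_camera("side")[130:250,230:370,::-1]
cv2.imwrite("pics/c7.png",np.hstack([cv2.resize(a,(400,300),interpolation=2),cv2.resize(b,(350,300),interpolation=2)]))
E
```

```text
tool_pos: [0.521, -0.3287, 0.1098]
ft_force: [0.5, 0.3, -0.0]
t 8.95 pos [ 0.521  -0.3287  0.1098] tool x yaw -26.7 zaxis [-0.014 -0.006 -1.   ] F [ 0.5  0.3 -0. ] gap 0.0003
rows needed x y z: [-0.16 -0.03  0.99]
```

View pics/c7.png

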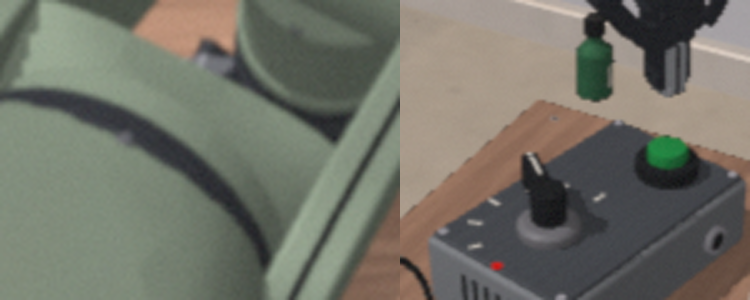

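The fingertip (side crop (668,93)) is squarely over the button (668,150), and the lever is still at position 4. Now I go down until I feel contact.

```bash
(python3 -m crank '-0.1 0 0.5 0 0 0 0;0 0 0.3 0 0 0 0;0 0 0.2 0 0 0 0;0 0 0 0 0 0 0'; for_=0; python3 -m crank '0 0 0.2 0 0 0 0;0 0 0 0 0 0 0';python3 -m crank '0 0 0.15 0 0 0 0;0 0 0 0 0 0 0') | grep -E "pos|force"
```

```text
tool_pos: [0.5213, -0.3288, 0.0881]
ft_force: [0.1, -0.7, 0.2]
tool_pos: [0.5219, -0.3292, 0.0836]
ft_force: [-0.3, -0.3, -0.3]
tool_pos: [0.5223, -0.3296, 0.0801]
ft_force: [-0.0, 0.7, -0.3]
```

```bash
(python3 -m crank '-0.1 -0.05 0.2 0 0 0 0;0 0 0 0 0 0 0';python3 -m crank '-0.1 -0.05 0.2 0 0 0 0;0 0 0 0 0 0 0';python3 -m crank '0 0 0.15 0 0 0 0;0 0 0 0 0 0 0') | grep -E "pos|force"
```

```text
tool_pos: [0.5207, -0.3274, 0.0749]
ft_force: [-1.1, 0.4, 0.2]
tool_pos: [0.519, -0.3251, 0.0697]
ft_force: [-0.8, 0.7, 1.1]
tool_pos: [0.5195, -0.3254, 0.0664]
ft_force: [-1.2, 0.7, 4.1]
```

```bash
(python3 -m crank '0 0 0.2 0 0 0 0;0 0 0.15 0 0 0 0';python3 -m crank '0 0 0.2 0 0 0 0;0 0 0.2 0 0 0 0';python3 -m crank '0 0 0.3 0 0 0 0;0 0 0.3 0 0 0 0') | grep -E "pos|force"
```

```text
tool_pos: [0.5199, -0.3257, 0.0633]
ft_force: [-9.4, 7.8, 36.6]
tool_pos: [0.5199, -0.3257, 0.0635]
ft_force: [-7.9, 5.1, 28.7]
tool_pos: [0.5201, -0.3258, 0.0631]
ft_force: [-13.5, 9.9, 46.1]
```

The button is at its hard stop: about 6 mm of travel, then a sharp rise in force. I release, retreat clear and check.

```bash
python3 -m crank '0 0 -0.3 0 0 0 0;0 0 -0.8 0 0 0 0;0 0 -1 0 0 0 0;0 0 -1 0 0 0 0;0 0 -1 0 0 0 0;0 0 -1 0 0 0 0;0.5 1 0 0 0 0 0;0.5 1 0 0 0 0 0;0.5 1 0 0 0 0 0;0.5 1 0 0 0 0 0;0.5 1 0 0 0 0 0;0.5 1 0 0 0 0 0' | grep -E "pos|force"
python3 -m crank '0 1 0 0 0 0 0;0 1 0 0 0 0 0;0 1 0 0 0 0 0;0 0 0 0 0 0 0;0 0 0 0 0 0 0;0 0 0 0 0 0 0' | grep -E "pos|force"
python3 - <<'E'
from h import *
im=env.read_camera("top");a=im[135:270,245:385,::-1];s=env.read_camera("side");b=s[130:310,230:420,::-1]
print(blobs(s,(45,120,60),(80,255,255),(315,170,360,215),1))
for c,n in blobs(im,(0,0,140),(179,70,255),(285,150,325,195),5): print("white",c,n,ray("top",c,.094).round(4))
cv2.imwrite("pics/c8.png",np.hstack([cv2.resize(a,(373,360),interpolation=2),cv2.resize(b,(380,360),interpolation=2)]))
E
```

```text
tool_pos: [0.5198, -0.4908, 0.2082]
ft_force: [1.3, -1.0, -0.4]
tool_pos: [0.4833, -0.5672, 0.2042]
ft_force: [0.0, -0.8, -0.3]
[(array([336. , 190.8]), np.int32(176))]
white [297.7 161.5] 30 [ 0.5756 -0.25  ]
white [293.4 152.1] 14 [ 0.5937 -0.2435]
white [315.  182.5] 10 [ 0.5346 -0.2779]
white [314. 169.] 7 [ 0.5595 -0.278 ]
white [311.5 152. ] 6 [ 0.5915 -0.2758]
```

View pics/c8.png

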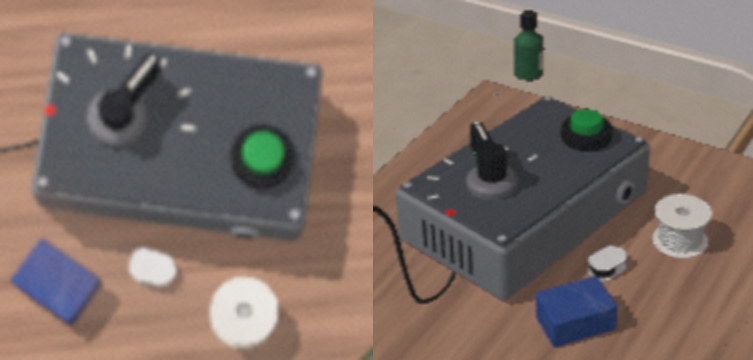

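The lever is still at tick 4. The button is back up, with its side-view blob at (336.0,190.8) as at the start (336.1,190.8). The wax, loupe and spool have not moved, and the arm is clear. I hand in.

```bash
python3 -c "
from bench import env
env.job_done()"
```

```text
the job is handed in; nothing more can be done
```

I pushed the selector from position 2 to position 4 with the closed fingertips. The highest wrist force I read during the push was about 9 N. I then pressed the start button to its stop, let it come up, moved the arm clear and handed the job in.

**Selector:** before the press, the lever's white line read -40.0°, against -40.5° expected for position 4. After the press the lever still pointed at tick 4, by eye.

**Button:** it went down about 6 mm to a hard stop. The wrist force there peaked at about 46 N, well over the roughly 5 N needed but under the 120 N limit. The button is back up: its side-view position is within 0.1 pixel of the start.

**Loose items:** wax block, loupe and spool look unmoved in the last picture; I did not re-measure their positions.

**One disagreement:** the real fingertips were not 25 mm ahead of the reported TCP. Camera and touch both put them about 7–13 mm behind it. I set the pushing height from the side camera and found the button by touch instead.

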